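# Lower the depth pins over the clay vertebrae

## Task

Lower the three depth pins over the clay vertebrae in the order red, yellow, blue: press each coloured cap down lightly with the fingertips until the black band under it has partly gone into the collar, and stop before the cap meets the collar, or the point would mark the clay. Finish one pin before you move the next; only push, never pinch a cap or pull a pin up, do not press hard on the stations, and leave the jar, the brush, the spare vertebra and the spray bottle where they are. At the end let go of everything.

Things in the scene. Friction and masses are not known exactly. Their poses are not given: they have to be found in the camera images.
- red_station: The measuring station with the red cap, fixed to the bench: a round wooden board 136 mm across and 12 mm thick, on it a pinkish clay vertebra 68 mm tall and up to about 90 mm wide; a thin steel post (12 mm) stands 55 mm from the centre on the board's local +x side and carries a level 12 mm arm with an aluminium collar (22 mm across) over the centre. Origin: centre of the board's underside, on the bench; z up; the pin runs along its z axis.
- red_collar (a point): Centre of the top face of the red station's collar, 140 mm above the bench.
- red_cap (a point): Centre of the flat top of the red cap: a disc 28 mm across and 8 mm thick on top of an upright pin that slides through the collar. Directly under the cap the pin has a black band 14 mm long (12 mm thick), below that a thinner white shaft. At the start the cap's top is 30 to 38 mm above the collar's top. The cap is the highest part of its station.
- red_pin (a joint): How far the red pin has been lowered, in m, growing downward. 0: the cap's underside is 30 mm above the collar. 0.016: the black band begins to enter the collar. 0.030: the cap meets the collar, the end of travel, and the pin's point meets the clay. Starts between 0 and 0.008. It is held by friction alone (about 3 N, plus some 25 N per m/s of speed) and stays where it is left; no spring.
- yellow_station: The measuring station with the yellow cap, fixed to the bench: a round wooden board 136 mm across and 12 mm thick, on it a pinkish clay vertebra 84 mm tall and up to about 90 mm wide; a thin steel post (12 mm) stands 55 mm from the centre on the board's local +x side and carries a level 12 mm arm with an aluminium collar (22 mm across) over the centre. Origin: centre of the board's underside, on the bench; z up; the pin runs along its z axis.
- yellow_collar (a point): Centre of the top face of the yellow station's collar, 156 mm above the bench.
- yellow_cap (a point): Centre of the flat top of the yellow cap: a disc 28 mm across and 8 mm thick on top of an upright pin that slides through the collar. Directly under the cap the pin has a black band 14 mm long (12 mm thick), below that a thinner white shaft. At the start the cap's top is 30 to 38 mm above the collar's top. The cap is the highest part of its station.
- yellow_pin (a joint): How far the yellow pin has been lowered, in m, growing downward. 0: the cap's underside is 30 mm above the collar. 0.016: the black band begins to enter the collar. 0.030: the cap meets the collar, the end of travel, and the pin's point meets the clay. Starts between 0 and 0.008. It is held by friction alone (about 3 N, plus some 25 N per m/s of speed) and stays where it is left; no spring.
- blue_station: The measuring station with the blue cap, fixed to the bench: a round wooden board 136 mm across and 12 mm thick, on it a pinkish clay vertebra 54 mm tall and up to about 90 mm wide; a thin steel post (12 mm) stands 55 mm from the centre on the board's local +x side and carries a level 12 mm arm with an aluminium collar (22 mm across) over the centre. Origin: centre of the board's underside, on the bench; z up; the pin runs along its z axis.
- blue_collar (a point): Centre of the top face of the blue station's collar, 126 mm above the bench.
- blue_cap (a point): Centre of the flat top of the blue cap: a disc 28 mm across and 8 mm thick on top of an upright pin that slides through the collar. Directly under the cap the pin has a black band 14 mm long (12 mm thick), below that a thinner white shaft. At the start the cap's top is 30 to 38 mm above the collar's top. The cap is the highest part of its station.
- blue_pin (a joint): How far the blue pin has been lowered, in m, growing downward. 0: the cap's underside is 30 mm above the collar. 0.016: the black band begins to enter the collar. 0.030: the cap meets the collar, the end of travel, and the pin's point meets the clay. Starts between 0 and 0.008. It is held by friction alone (about 3 N, plus some 25 N per m/s of speed) and stays where it is left; no spring.
- slip_jar_mid (a point): Closed glass jar with white lid, 52 mm across and 75 mm tall, standing loose. Leave it alone. The point lies half-way up its axis.
- brush_mid (a point): Wooden brush lying loose on the bench, about 160 mm long and 40 mm wide at the most. Leave it alone. The point lies near the middle of its length.
- spare_vertebra_mid (a point): Loose clay vertebra standing on the bench, 55 mm tall and about 75 mm wide. Leave it alone. The point lies half-way up its axis.
- spray_bottle_mid (a point): Blue spray bottle with a yellow head, 72 mm across and 178 mm tall, standing loose. Leave it alone. The point lies on its axis, 80 mm up.
There are look-alikes about, which are no part of the job. Leave any pink look-alike of the red_station alone.

How it is judged:
On the way, in this order (a step that is already met when the one before it is completed fails the run):
1. the red pin is down to its black band (value of joint red_pin between 0.0155 and 0.029 m), for 0.2 s.
2. the yellow pin is down to its black band (value of joint yellow_pin between 0.0155 and 0.029 m), for 0.2 s.
3. the blue pin is down to its black band (value of joint blue_pin between 0.0155 and 0.029 m), for 0.2 s.
At the end, for the whole second after the job is handed in: All three pins stand with the collar's top within the black band (cap's underside 1 to 14.5 mm above the collar), and jar, brush, spare vertebra and spray bottle are within 20 mm of where they were (all of step 1 and all of step 2 and all of step 3 and distance of each of slip_jar_mid, brush_mid, spare_vertebra_mid, spray_bottle_mid from where it was at the start of the episode below 0.02 m); the robot touches nothing.
It fails at once if a pin is moved (over 4 mm) before the one ahead of it in the order is down to its band ((distance of yellow_cap from where it was at the start of the episode above 0.004 m and value of joint red_pin below 0.0155 m) or (distance of blue_cap from where it was at the start of the episode above 0.004 m and value of joint yellow_pin below 0.0155 m)).
It fails at once if a cap is driven onto its collar (gap under 0.7 mm) (value of joint any of red_pin, yellow_pin, blue_pin above 0.0293 m).
It fails at once if a pin is pulled up (over 4 mm above its highest starting height) (value of joint any of red_pin, yellow_pin, blue_pin below -0.004 m).
It fails at once if a station or its cap is pressed or squeezed with over 20 N (contact force between any of the fingers, the arm and red_station above 20 N or contact force between any of the fingers, the arm and yellow_station above 20 N or contact force between any of the fingers, the arm and blue_station above 20 N).
It fails at once if the jar, brush, spare vertebra or spray bottle is moved over 20 mm (distance of any of slip_jar_mid, brush_mid, spare_vertebra_mid, spray_bottle_mid from where it was at the start of the episode above 0.02 m).
It also fails if it takes over 51 s, if anything falls off the work surface, if the arm or the gripper's body presses on something with over 40 N, if the wrist force passes 120 N, or if a joint passes its speed limit or range.

## Robot

A 7-joint arm with a two-finger parallel gripper is mounted at the origin on the work surface. World frame = base frame: x ahead of the robot, y to its left, z up, the work surface at z = 0. Lengths are in m, angles in rad, forces in N, time in s.
With the tool pointing down it reaches from about 0.4 to 0.85 m from the base axis. Payload 10.4 kg.
Tool frame: the origin (TCP) lies midway between the tips of the shut fingers; the grasp point (between the pads) lies 19 mm behind it; z points along the fingers, x is the direction in which the jaws open and shut, and the axes are right-handed (so a half turn about z gives the same grasp; the last joint's range is limited). The gripper opens to 85 mm and grips with 20 to 120 N. Pads are 22 mm wide; open, the fingers measure 114 mm over their backs; the gripper's body (76 mm by 85 mm) begins 54 mm behind the grasp point. The pads swing forward as they close: fully open they stand 13 mm farther back than shut.
Start: joints at [-1.15, 0.332, -0.065, 1.46, 0.022, 1.35, -0.088], TCP at [0.268, 0.564, 0.231] pointing down, gripper open.
Joint ranges: [-2.6, 2.6], [-0.5, 2.12], [-1.47, 1.34], [0.16, 2.42], [-1.27, 4.41], [0.06, 2.06], [-2.6, 2.6]. Speed limits (rad/s): [2.22, 2.22, 2.79, 2.79, 3.14, 3.14, 3.14].

## Interface

Orientations are given as a unit quaternion [x, y, z, w].
In Python, from workcell import telemetry, eyes, order gives the robot as it stands.
- The arm moves only by the tool servo_tool, never from a script. Its argument "deltas" is a list of rows, each a list of 3 entries, a list of its own where there are three numbers: the shift along the tool's x, y, z in cm, then the turn about the tool's z in rad, then the finger opening in cm, from 0 to 8.54. A call has 1 to 12 rows; each row shifts and turns the pose as measured when the row begins, along the tool's axes as they then stand; what a row does not reach is not made up. A row lasts 1/12 s, in which the tool goes at most 41.7 mm and 7.16 degrees, less where a joint would pass 70% of its speed; a pose out of reach is approached as far as the arm can. A call is refused whole if a number of a shift passes 4.17 or a number of a turn 0.125, either way. A call with a gripper value outside its range is refused whole. The fingers move at their own pace and stop on an object; "force" is the grip in N (left out, the last holds). Time passes only in rows, so rows that do not move let the fingers close. It gives the time, the measured TCP pose, the force and the opening at its end, in the units of the state.
- telemetry.get_obs(): the state, without advancing time (a new reading comes with each control period).
- eyes.camera(name): name is "side" or "top"; returns (picture, depth): 384x512x3 uint8, blue, green, red; 384x512 float32, m along the optical axis (not along the pixel's ray), 0 where there is no reading.
- eyes.calibration(name): a dict with "fx", "fy", "cx", "cy" (pixels), "rvec" (rotation vector, rad) and "tvec" (3), from world to camera coordinates, as OpenCV has them. Camera axes: x right, y down, z forward; pixel columns grow to the right and rows downward; lengths in m; the calibration is good to about 2 mm. A picture is of the moment at which its call begins. calibration takes no time and is no camera call.
- order.hand_in(): hands the job in, once; it reports no verdict.
The state is a dict: "clock": time; "joint_pos": joint angles; "joint_velocities": joint speeds; "tau": joint torques, N m; "position": TCP position; "ee_rot": TCP orientation; "ft_force": force on the tool from outside, world axes, zero at the start; "torque": the same for the moment, N m; "grip_width": opening from 0.0 (shut) to 1.0 (fully open).
Only numpy, scipy, OpenCV 4.12 (cv2) and the standard library are available. Lean on these libraries where they do the work, as an engineer would, in place of code of your own. Each camera call takes 0.05 s, during which the arm holds its last target. There are 200 camera calls.

## Working session

There is one attempt and no reset: what is moved stays moved. The work goes in short steps, Python scripts to look and compute and a tool call to move; the robot and the scene stay as the last step left them, time stands still between calls to the robot, and variables do not carry over. Pictures are saved under pics/ and viewed, about 8 in all and at most 12, crops included, and the job is handed in when it is done.

Besides the shell and the picture viewer there is one more tool, called after "Call:" as name(argument=value, ...) on one line, values as JSON. servo_tool: Moves the arm, as the interface text tells. Its arguments: {"type":"object","properties":{"deltas":{"type":"array"},"force":{"type":"number"}},"required":["deltas"]}

```bash
mkdir -p pics; cat > h.py <<'E'
import numpy as np, cv2
from workcell import telemetry, eyes, order
def cal(n):
    c=eyes.calibration(n); K=np.array([[c['fx'],0,c['cx']],[0,c['fy'],c['cy']],[0,0,1.]])
    R=cv2.Rodrigues(np.array(c['rvec'],float))[0]; return K,R,np.array(c['tvec'],float).ravel()
def pts(n,depth):
    K,R,t=cal(n); v,u=np.mgrid[:384,:512]
    c=np.stack([(u-K[0,2])/K[0,0],(v-K[1,2])/K[1,1],np.ones_like(u)],-1)*depth[...,None]
    return (c-t)@R
def ray(n,u,v,z):
    K,R,t=cal(n); d=R.T@np.linalg.inv(K)@[u,v,1]; o=-R.T@t; return o+d*(z-o[2])/d[2]
def proj(n,p):
    K,R,t=cal(n); q=K@(R@np.array(p)+t); return q[:2]/q[2]
E
python3 - <<'E'
from h import *
for n in('top','side'):
    im,d=eyes.camera(n); np.savez(''+n+'0.npz',im=im,d=d); cv2.imwrite(f'pics/{n}0.png',im)
    K,R,t=cal(n); print(n,K[0,0],-R.T@t)
    P=pts(n,d); hsv=cv2.cvtColor(im,cv2.COLOR_BGR2HSV)
    for nm,(a,b) in dict(red=(172,8),pink=(150,172),yel=(20,35),blu=(100,130)).items():
        H=hsv[...,0]; m=((H>=a)&(H<=b)) if a<b else ((H>=a)|(H<=b))
        m&=(hsv[...,1]>120)&(hsv[...,2]>60)
        k,l,s,c=cv2.connectedComponentsWithStats(m.astype(np.uint8))
        for i in range(1,k):
            if s[i,4]>25: print(n,nm,s[i],c[i].round(1),np.median(P[l==i],0).round(3),P[l==i][:,2].max().round(3))
print(telemetry.get_obs())
E
```

```text
top 424.61410587115813 [0.36444771 0.07522158 1.09955442]
top red [281  93  12  12 106] [286.3  98.3] [0.755 0.027 0.178] 0.182
top red [296 181  20  13 138] [303.5 187.2] [ 0.549 -0.011  0.174] 1.1
top yel [115 121  17  26 250] [123.4 133.2] [0.667 0.396 0.177] 1.1
top yel [388 203  13  13 137] [393.8 208.9] [ 0.498 -0.205  0.193] 0.196
top blu [129 126  26  26 373] [140.6 139.8] [0.668 0.376 0.109] 1.1
top blu [182 190  11  12  96] [187.3 195.9] [0.526 0.247 0.16 ] 1.1
side 356.96405362968085 [0.46078607 0.78395968 0.66680278]
side red [423  58  43  18 458] [443.8  65.5] [-0.1   -0.786  0.186] 0.667
side red [412  66  64  22 337] [443.7  79.9] [-0.094 -0.728  0.138] 0.667
side red [345 105  27  21 401] [358.6 114.1] [ 0.23  -0.601  0.039] 0.667
side red [277 143  23  19 145] [287.2 149.3] [ 0.493 -0.192  0.097] 0.667
side red [177 155  11   7  64] [182. 158.] [0.754 0.033 0.179] 0.181
side red [259 155  10   7  58] [263.5 157.6] [ 0.548 -0.003  0.175] 0.176
side red [276 156  24  17 172] [285.7 165.8] [ 0.495 -0.184  0.035] 0.667
side red [189 160  19  21 224] [198.7 170.4] [ 0.766
[... 529 characters left out ...]
7
{'clock': 0.1, 'joint_pos': array([-1.14959766,  0.33281414, -0.06468984,  1.46084849,  0.02160489,
        1.34992538, -0.08847761]), 'joint_velocities': array([ 0.00046555, -0.00271471,  0.00048908, -0.00293748, -0.00121148,
        0.00206972,  0.00232311]), 'tau': array([ 1.96177156e-03, -6.26747060e+01,  4.98256367e-02, -3.92426562e+01,
        1.64386304e-02,  6.99146069e-03, -4.00466536e-05]), 'position': array([0.26822217, 0.56414169, 0.23059628]), 'ee_rot': array([ 8.45382436e-01,  5.34161131e-01, -5.30658727e-04,  3.75222958e-04]), 'ft_force': array([-0.21171837,  0.37379778, -0.04428218]), 'torque': array([-0.0213318 , -0.05930607, -0.01095739]), 'grip_width': 0.996113113685043}
```

View pics/top0.png

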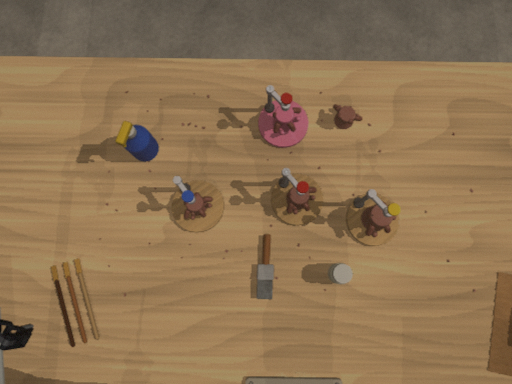

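View pics/side0.png

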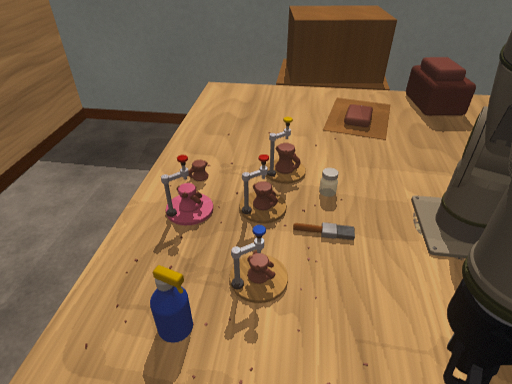

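The top view shows two red-capped stations. One is at (286,98) on a pink board, which is the look-alike. The other is at (303,187) on a plain wooden board with a pinkish-brown vertebra, which fits red_station. The yellow cap is at (394,209) and the blue one at (187,196). The jar is at (341,273), the brush at (265,270), the spare vertebra at (346,116) and the spray bottle at (140,140). I'll confirm red in a crop and refine the cap tops.

```bash
python3 - <<'E'
from h import *
T=np.load('top0.npz');S=np.load('side0.npz')
col=dict(red=(.140,(303.5,187),(263.5,157.6)),yellow=(.156,(393.8,208.9),(287.7,119.2)),blue=(.126,(187.3,195.9),(259,229.7)))
rng=dict(red=(172,8),yellow=(20,35),blue=(100,130))
for k,(zc,ct,cs) in col.items():
  for n,D,c in(('top',T,ct),('side',S,cs)):
    P=pts(n,D['d']); hsv=cv2.cvtColor(D['im'],cv2.COLOR_BGR2HSV);a,b=rng[k];H=hsv[...,0]
    m=((H>=a)&(H<=b)) if a<b else ((H>=a)|(H<=b)); v,u=np.mgrid[:384,:512]
    m&=(hsv[...,1]>110)&(np.hypot(u-c[0],v-c[1])<9)&(abs(P[...,2]-zc-.034)<.015)
    q=P[m]; top=q[q[:,2]>np.percentile(q[:,2],30)]
    z=np.median(top[:,2]); mid=(q.max(0)+q.min(0))/2
    print(k,n,len(q),'ray',ray(n,u[m].mean(),v[m].mean(),z if n=='top' else z-.002).round(4),'median',np.median(q,0).round(4),'z',z.round(4),'joint~',(zc+.038-z).round(4),'ext',np.ptp(q,0).round(3))
a=cv2.resize(T['im'][70:240,240:420],None,fx=3,fy=3,interpolation=2); b=cv2.resize(S['im'][140:230,150:300],(510,306),interpolation=2)
cv2.imwrite('pics/crop.png',np.vstack([a[:,:510][:290],b[:,:510]]))
cv2.imwrite('pics/crop.png',np.vstack([cv2.resize(T['im'][85:235,250:340],(240,400)).repeat(1,0) if 0 else cv2.resize(T['im'][80:230,250:410],(400,290)),cv2.resize(b,(400,240))]))
E
```

```text
red top 115 ray [ 0.5472 -0.0105  0.1752] median [ 0.5467 -0.0111  0.1747] z 0.1752 joint~ 0.0028 ext [0.025 0.027 0.012]
red side 61 ray [ 0.5474 -0.0046  0.1734] median [ 0.5476 -0.0036  0.1749] z 0.1754 joint~ 0.0026 ext [0.024 0.021 0.016]
yellow top 130 ray [ 0.4978 -0.2049  0.1932] median [ 0.4976 -0.2052  0.1927] z 0.1932 joint~ 0.0008 ext [0.026 0.026 0.009]
yellow side 46 ray [ 0.4984 -0.2006  0.1914] median [ 0.498  -0.1987  0.193 ] z 0.1934 joint~ 0.0006 ext [0.024 0.024 0.014]
blue top 100 ray [0.5262 0.2471 0.1602] median [0.526  0.2472 0.1596] z 0.1602 joint~ 0.0038 ext [0.026 0.024 0.008]
blue side 106 ray [0.5262 0.2502 0.1585] median [0.526  0.252  0.1601] z 0.1605 joint~ 0.0035 ext [0.025 0.025 0.009]
```

View pics/crop.png

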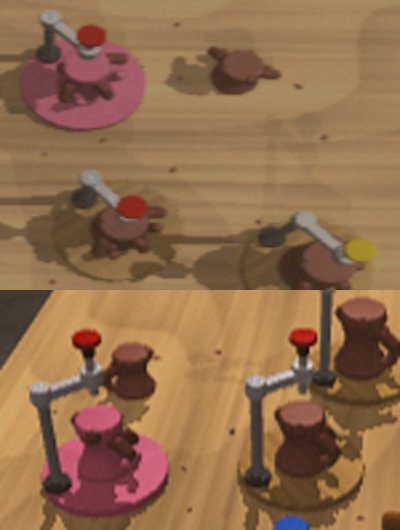

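The crop confirms it. The pink board with the pink vertebra is the decoy (its cap is at (91,37) in the crop). The red cap at (131,207) stands over a wooden board and is the one to press. The red cap's top is at (0.547,-0.010,0.175), which fits the given 0.170–0.178. Now I'll move with the fingers shut and the tool kept high.

Call:
servo_tool(deltas=[[[0,0,-1.5],0,0],[[-2.3,2.9,-0.5],0,0],[[-2.3,2.9,-0.5],0,0],[[-2.3,2.9,0],0,0],[[-2.3,2.9,0],0,0],[[-2.3,2.9,0],0,0],[[-2.3,2.9,0],0,0],[[-2.3,2.9,0],0,0],[[-2.3,2.9,0],0,0],[[-2.3,2.9,0],0,0],[[-2.3,2.9,0],0,0],[[0,0,0],0,0]], force=20)

```text
clock: 1.1
position: [0.4342, 0.2165, 0.2513]
ee_rot: [0.844, 0.537, -0.005, 0.001]
ft_force: [0.1, -0.9, -0.6]
grip_width: 0.001
```

Call:
servo_tool(deltas=[[[-2.2,2.8,0],0,0],[[-2.2,2.8,0],0,0],[[-2.2,2.8,0],0,0],[[-2.2,2.8,0],0,0],[[-2.2,2.8,0],0,0],[[-2.2,2.8,0],0,0],[[-2.0,2.6,0],0,0],[[0,0,0],0,0],[[0,0,0],0,0]])

```text
clock: 1.85
position: [0.5472, -0.0134, 0.2498]
ee_rot: [0.844, 0.536, -0.007, 0.001]
ft_force: [0.3, -0.1, -0.2]
grip_width: 0.0
```

```bash
cat > g.py <<'E'
import sys
from h import *
from scipy.spatial.transform import Rotation as R
o=telemetry.get_obs(); p=o['position']; r=R.from_quat(o['ee_rot']); t=np.array([float(a) for a in sys.argv[1:4]])
print('clock',o['clock'],'pos',p.round(4),'tool delta cm',(r.inv().apply(t-p)*100).round(2),'tilt z',r.as_matrix()[:,2].round(3),'F',o['ft_force'].round(2),'q',o['joint_pos'].round(2))
E
python3 g.py .547 -.0105 .200
```

```text
clock 1.85 pos [ 0.5472 -0.0134  0.2498] tool delta cm [ 0.32 -0.11  4.97] tilt z [-0.01  -0.009 -1.   ] F [ 0.32 -0.12 -0.21] q [-0.46  0.16  0.45  1.66 -0.06  1.35  1.13]
```

Call:
servo_tool(deltas=[[[0.3,-0.1,1.2],0,0],[[0,0,1.4],0,0],[[0,0,1.4],0,0],[[0,0,1.2],0,0],[[0,0,0.8],0,0],[[0,0,0],0,0]])

```text
clock: 2.35
position: [0.5446, -0.0036, 0.1827]
ee_rot: [0.842, 0.539, -0.007, -0.001]
ft_force: [-0.9, 0.5, -0.6]
grip_width: -0.001
```

```bash
python3 g.py .547 -.0105 .156
```

```text
clock 2.35 pos [ 0.5446 -0.0036  0.1827] tool delta cm [-0.49  0.53  2.67] tilt z [-0.013 -0.007 -1.   ] F [-0.92  0.49 -0.6 ] q [-0.46  0.2   0.43  1.75 -0.08  1.22  1.13]
```

Call:
servo_tool(deltas=[[[-0.5,0.5,0],0,0],[[0,0,0],0,0],[[0,0,0.3],0,0],[[0,0,0.4],0,0],[[0,0,0.4],0,0],[[0,0,0],0,0]])

```text
clock: 2.85
position: [0.5477, -0.0087, 0.1722]
ee_rot: [0.842, 0.54, -0.006, -0.001]
ft_force: [-0.8, -0.3, -0.3]
grip_width: 0.003
```

```bash
python3 g.py .547 -.0105 .156
```

```text
clock 2.85 pos [ 0.5477 -0.0087  0.1722] tool delta cm [-0.18  0.02  1.62] tilt z [-0.011 -0.006 -1.   ] F [-0.75 -0.26 -0.29] q [-0.45  0.22  0.44  1.76 -0.09  1.2   1.15]
```

Call:
servo_tool(deltas=[[[-0.1,0,0.3],0,0],[[0,0,0.3],0,0],[[0,0,0.3],0,0]])

```text
clock: 3.1
position: [0.548, -0.0092, 0.1639]
ee_rot: [0.842, 0.54, -0.005, -0.0]
ft_force: [-2.0, 0.5, 4.4]
grip_width: 0.0
```

```bash
python3 g.py .547 -.0105 .156
```

```text
clock 3.1 pos [ 0.548  -0.0092  0.1639] tool delta cm [-0.15 -0.03  0.8 ] tilt z [-0.009 -0.005 -1.   ] F [-1.96  0.48  4.4 ] q [-0.45  0.22  0.43  1.77 -0.1   1.18  1.16]
```

Contact: 4.4 N, which fits the pin's friction. I'll go on down to 0.156.

Call:
servo_tool(deltas=[[[0,0,0.3],0,0],[[0,0,0.3],0,0],[[0,0,0.2],0,0],[[0,0,0],0,0]])

```text
clock: 3.43
position: [0.5479, -0.0092, 0.1548]
ee_rot: [0.842, 0.54, -0.005, -0.0]
ft_force: [-1.0, 0.3, 2.5]
grip_width: -0.002
```

```bash
python3 g.py .547 -.0105 .156
```

```text
clock 3.4333 pos [ 0.5479 -0.0092  0.1548] tool delta cm [-0.16 -0.03 -0.12] tilt z [-0.009 -0.005 -1.   ] F [-1.02  0.35  2.47] q [-0.45  0.23  0.43  1.78 -0.1   1.16  1.16]
```

Call:
servo_tool(deltas=[[[0,0,0],0,0],[[0,0,-0.6],0,0],[[0,0,-1.5],0,0],[[0,0,-2],0,0],[[0,0,-2],0,0],[[0,0,-2],0,0],[[0,0,-0.5],0,0],[[0,0,0],0,0]])

```text
clock: 4.1
position: [0.547, -0.0101, 0.2437]
ee_rot: [0.842, 0.539, -0.008, -0.001]
ft_force: [-0.1, -0.7, -1.4]
grip_width: 0.001
```

```bash
python3 g.py .498 -.205 .24; python3 - <<'E'
from h import *
im,d=eyes.camera('side'); cv2.imwrite('pics/side1.png',cv2.resize(im[90:250,220:340],(480,640))[:600]); P=pts('side',d)
hsv=cv2.cvtColor(im,cv2.COLOR_BGR2HSV);m=((hsv[...,0]<8)|(hsv[...,0]>172))&(hsv[...,1]>110);m[:,:240]=0;m[:,290:]=0
m&=(P[...,2]>.13)&(abs(P[...,1]+.01)<.04); q=P[m]; print(len(q),np.percentile(q[:,2],[10,50,75,95]).round(4))
E
```

```text
clock 4.1 pos [ 0.547  -0.0101  0.2437] tool delta cm [-19.75   3.69   0.58] tilt z [-0.013 -0.007 -1.   ] F [-0.14 -0.73 -1.41] q [-0.46  0.16  0.44  1.66 -0.06  1.35  1.13]
62 [0.1495 0.155  0.1562 0.1569]
```

View pics/side1.png

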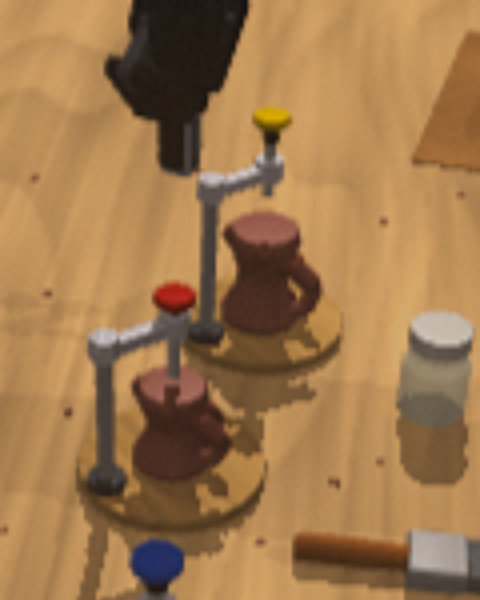

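The red cap in the crop (175,297) now sits low over its collar with a little band left. Depth gives its top at about 0.155, so red_pin ≈ 0.023. Next is yellow.

Call:
servo_tool(deltas=[[[-3,0.6,0],0,0],[[-3,0.6,0],0,0],[[-3,0.6,0],0,0],[[-3,0.6,0],0,0],[[-3,0.6,0],0,0],[[-3,0.5,0],0,0],[[-1.4,0.2,0],0,0],[[0,0,0],0,0],[[0,0,0],0,0]])

```text
clock: 4.9
position: [0.4933, -0.2077, 0.2346]
ee_rot: [0.841, 0.541, -0.013, -0.004]
ft_force: [-0.1, 1.5, -0.4]
grip_width: -0.001
```

```bash
python3 g.py .498 -.205 .205
```

```text
clock 4.9 pos [ 0.4933 -0.2077  0.2346] tool delta cm [0.49 0.38 2.94] tilt z [-0.027 -0.007 -1.   ] F [-0.14  1.5  -0.37] q [-0.23  0.15  0.59  1.7  -0.07  1.33  1.52]
```

Call:
servo_tool(deltas=[[[0.3,0.4,0.8],0,0],[[0,0,0.9],0,0],[[0,0,0.9],0,0],[[0,0,0],0,0],[[0,0,0],0,0]])

```text
clock: 5.32
position: [0.4986, -0.2012, 0.2026]
ee_rot: [0.839, 0.544, -0.015, -0.006]
ft_force: [-0.8, -0.6, 1.5]
grip_width: 0.001
```

```bash
python3 g.py .498 -.205 .195
```

```text
clock 5.3167 pos [ 0.4986 -0.2012  0.2026] tool delta cm [-0.36  0.12  0.77] tilt z [-0.031 -0.005 -1.   ] F [-0.75 -0.59  1.45] q [-0.23  0.19  0.58  1.74 -0.09  1.27  1.53]
```

Call:
servo_tool(deltas=[[[-0.4,0.1,0],0,0],[[0,0,0.3],0,0],[[0,0,0.4],0,0],[[0,0,0.4],0,0],[[0,0,0.3],0,0],[[0,0,0.3],0,0]])

```text
clock: 5.82
position: [0.4984, -0.2047, 0.1855]
ee_rot: [0.838, 0.545, -0.014, -0.006]
ft_force: [-1.5, 1.5, 3.3]
grip_width: 0.002
```

```bash
python3 g.py .498 -.205 .172
```

```text
clock 5.8167 pos [ 0.4984 -0.2047  0.1855] tool delta cm [-0.02  0.01  1.35] tilt z [-0.029 -0.005 -1.   ] F [-1.51  1.49  3.3 ] q [-0.22  0.21  0.58  1.76 -0.1   1.24  1.55]
```

Call:
servo_tool(deltas=[[[0,0,0.3],0,0],[[0,0,0.3],0,0],[[0,0,0.3],0,0],[[0,0,0.3],0,0],[[0,0,0],0,0]])

```text
clock: 6.23
position: [0.4984, -0.2047, 0.1724]
ee_rot: [0.838, 0.545, -0.013, -0.006]
ft_force: [-0.3, 0.9, 0.6]
grip_width: -0.001
```

```bash
python3 g.py .498 -.205 .172
```

```text
clock 6.2333 pos [ 0.4984 -0.2047  0.1724] tool delta cm [-0.04 -0.02  0.04] tilt z [-0.028 -0.005 -1.   ] F [-0.32  0.86  0.56] q [-0.21  0.22  0.58  1.78 -0.11  1.21  1.55]
```

Call:
servo_tool(deltas=[[[0,0,0],0,0],[[0,0,0],0,0],[[0,0,-0.6],0,0],[[0,0,-1.5],0,0],[[0,0,-2],0,0],[[0,0,-2],0,0],[[0,0,-1.6],0,0],[[0,0,0],0,0]])

```text
clock: 6.9
position: [0.4989, -0.2046, 0.2523]
ee_rot: [0.839, 0.544, -0.015, -0.007]
ft_force: [0.9, -0.6, 1.0]
grip_width: 0.001
```

```bash
cat > z.py <<'E'
from h import *
for n in('top','side'):
  im,d=eyes.camera(n); P=pts(n,d); hsv=cv2.cvtColor(im,cv2.COLOR_BGR2HSV);H=hsv[...,0]
  for k,c,zc,m in(('red',(.547,-.0105),.14,(H<8)|(H>172)),('yellow',(.498,-.205),.156,(H>19)&(H<36)),('blue',(.526,.247),.126,(H>99)&(H<131))):
    m=m&(hsv[...,1]>110)&(np.hypot(P[...,0]-c[0],P[...,1]-c[1])<.025)&(P[...,2]>zc-.005)&(P[...,2]<zc+.05)
    q=P[m]
    if len(q)>15: z=np.median(q[q[:,2]>np.percentile(q[:,2],30),2]); print(n,k,len(q),'top z',z.round(4),'joint~',(zc+.038-z).round(4))
    else: print(n,k,'hidden',len(q))
  cv2.imwrite(f'pics/{n}_last.png',im)
E
python3 z.py; python3 g.py .526 .247 .24
```

```text
top red 112 top z 0.1554 joint~ 0.0226
top yellow 128 top z 0.1728 joint~ 0.0212
top blue 89 top z 0.1604 joint~ 0.0036
side red 62 top z 0.1556 joint~ 0.0224
side yellow 46 top z 0.1734 joint~ 0.0206
side blue 104 top z 0.1607 joint~ 0.0033
clock 7.0 pos [ 0.4981 -0.2042  0.2496] tool delta cm [ 42.36 -15.8    0.64] tilt z [-0.036 -0.005 -0.999] F [ 0.44  0.89 -0.24] q [-0.23  0.16  0.59  1.67 -0.07  1.37  1.52]
```

Red is at about 0.0225 and yellow at about 0.021, so both are in the band. Blue hasn't moved. Now to blue.

Call:
servo_tool(deltas=[[[3.2,-1.2,0],0,0],[[3.2,-1.2,0],0,0],[[3.2,-1.2,0],0,0],[[3.2,-1.2,0],0,0],[[3.2,-1.2,0],0,0],[[3.2,-1.2,0],0,0],[[3.2,-1.2,0],0,0],[[3.2,-1.2,0],0,0],[[3.2,-1.2,0],0,0],[[3.2,-1.2,0],0,0],[[3.2,-1.2,0],0,0],[[0,0,0],0,0]])

```text
clock: 8.0
position: [0.5147, 0.1844, 0.2325]
ee_rot: [0.841, 0.541, -0.025, -0.01]
ft_force: [0.1, 0.7, 0.3]
grip_width: -0.0
```

```bash
python3 g.py .526 .247 .17
```

```text
clock 8.0 pos [0.5147 0.1844 0.2325] tool delta cm [ 6.35 -1.29  6.12] tilt z [-0.054 -0.01  -0.999] F [0.13 0.68 0.3 ] q [-0.67  0.2   0.28  1.64 -0.07  1.37  0.77]
```

Call:
servo_tool(deltas=[[[3,-0.6,0],0,0],[[2.6,-0.5,0],0,0],[[0.5,-0.1,0.5],0,0],[[0,0,1.2],0,0],[[0,0,1.2],0,0],[[0,0,1.0],0,0],[[0,0,0],0,0],[[0,0,0],0,0]])

```text
clock: 8.67
position: [0.5229, 0.2429, 0.18]
ee_rot: [0.84, 0.541, -0.032, -0.01]
ft_force: [-0.3, -0.1, -0.1]
grip_width: 0.002
```

```bash
python3 g.py .526 .247 .165
```

```text
clock 8.6667 pos [0.5229 0.2429 0.18  ] tool delta cm [0.57 0.19 1.47] tilt z [-0.065 -0.018 -0.998] F [-0.3  -0.06 -0.08] q [-0.71  0.31  0.25  1.62 -0.09  1.29  0.7 ]
```

Call:
servo_tool(deltas=[[[0.6,0.2,0.4],0,0],[[0,0,0.5],0,0],[[0,0,0.5],0,0],[[0,0,0.4],0,0],[[0,0,0.3],0,0],[[0,0,0.3],0,0]])

```text
clock: 9.17
position: [0.5276, 0.2456, 0.1557]
ee_rot: [0.841, 0.54, -0.031, -0.01]
ft_force: [-0.9, -0.2, 3.2]
grip_width: -0.002
```

```bash
python3 g.py .526 .247 .142
```

```text
clock 9.1667 pos [0.5276 0.2456 0.1557] tool delta cm [ 0.12 -0.13  1.37] tilt z [-0.062 -0.017 -0.998] F [-0.88 -0.22  3.17] q [-0.71  0.34  0.25  1.63 -0.1   1.25  0.71]
```

Call:
servo_tool(deltas=[[[0,0,0.3],0,0],[[0,0,0.3],0,0],[[0,0,0.3],0,0],[[0,0,0.3],0,0],[[0,0,0],0,0]])

```text
clock: 9.58
position: [0.5275, 0.2456, 0.1434]
ee_rot: [0.841, 0.54, -0.029, -0.01]
ft_force: [0.6, -0.4, 1.0]
grip_width: -0.001
```

```bash
python3 g.py .526 .247 .142
```

```text
clock 9.5833 pos [0.5275 0.2456 0.1434] tool delta cm [ 0.07 -0.19  0.15] tilt z [-0.06  -0.016 -0.998] F [ 0.61 -0.41  1.02] q [-0.71  0.35  0.25  1.65 -0.1   1.22  0.71]
```

Call:
servo_tool(deltas=[[[0,0,0],0,0],[[0,0,0],0,0],[[0,0,-0.6],0,0],[[0,0,-1.5],0,0],[[0,0,-2],0,0],[[0,0,-2],0,0],[[0,0,-2],0,0],[[0,0,-1],0,0],[[0,0,0],0,0],[[0,0,0],0,0]])

```text
clock: 10.42
position: [0.5312, 0.2465, 0.2371]
ee_rot: [0.841, 0.54, -0.032, -0.01]
ft_force: [0.5, 0.1, -0.1]
grip_width: -0.001
```

```bash
python3 z.py; python3 g.py .526 .247 .24; python3 -c "
import cv2,numpy as np
a=cv2.imread('pics/side_last.png');b=cv2.imread('pics/top_last.png')
t=np.load('top0.npz')['im']
d=cv2.absdiff(b,t).max(2)
for n,u,v in(('jar',341,273),('brush',265,268),('spare',346,116),('spray',140,140)): print(n,np.median(d[v-20:v+20,u-20:u+20]),np.percentile(d[v-20:v+20,u-20:u+20],97))
cv2.imwrite('pics/fin.png',cv2.resize(a[90:310,130:370],(640,587)))"
```

```text
top red 113 top z 0.1554 joint~ 0.0226
top yellow 129 top z 0.1729 joint~ 0.0211
top blue hidden 0
side red hidden 0
side yellow 45 top z 0.1731 joint~ 0.0209
side blue 102 top z 0.1438 joint~ 0.0202
clock 10.5167 pos [0.5309 0.2464 0.2363] tool delta cm [-0.16 -0.49 -0.33] tilt z [-0.066 -0.019 -0.998] F [ 0.17 -0.45 -0.89] q [-0.71  0.29  0.26  1.52 -0.09  1.41  0.7 ]
jar 6.0 10.0
brush 5.0 12.0
spare 5.0 9.0
spray 61.0 91.0
```

View pics/fin.png

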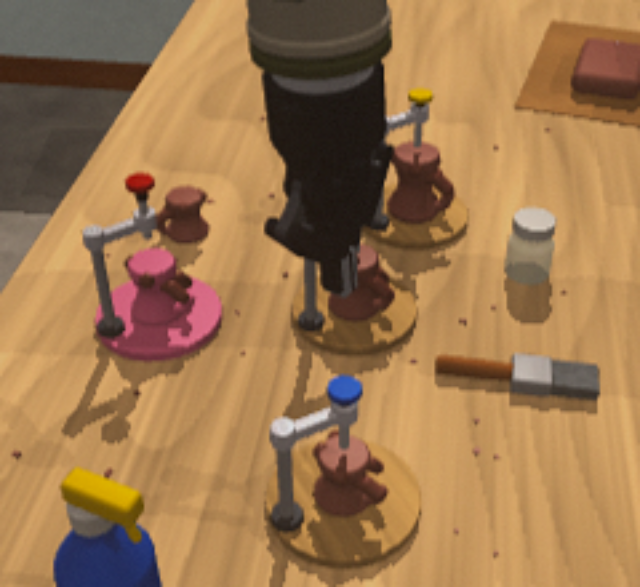

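In the side crop the blue cap (345,390) and the yellow cap (420,97) are both low, and the gripper hangs free above. The arm covers the spray bottle in the top view. In the side view its head is at about (168,276), unchanged from (169,276).

```bash
python3 -c "
from workcell import order; print(order.hand_in())"
```

```text
the job is handed in; nothing more can be done
None
```

I lowered the pins in the order red, yellow, blue with the closed fingertips, and left the pink-board look-alike alone. I then backed off to about 9 cm above the blue cap and handed the job in at about 10.5 s of the 51 s allowed. The hand-in reported no verdict.

**Pins:** by camera depth all three are inside the 0.0155–0.029 m band: red about 0.0226 m, yellow about 0.021 m, blue about 0.020 m. The fingertip heights agreed with these to about 1 mm. For the last reading the arm hid red from the side camera and blue from the top camera, so each of those comes from one view.

**Force:** the highest reading I saw while pressing was about 5 N at the wrist, against the 20 N limit. I only read it at the end of each move.

**Loose objects:** the jar, brush and spare vertebra look unchanged in the top view. The arm covered the spray bottle there, so that automatic check flagged a difference. I compared the bottle's head by eye in the side view instead, and it is within about a pixel of where it started.

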